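Close the bobbin case by tucking its flap under the lip

TASK

Close the open bobbin case without grasping anything: with the fingertips, push the springy standing flap over from its outer (ridged) side until it lies flat on the case, then keep it pressed down and push on its blue ridge so that the flap slides along and its free edge is tucked under the orange lip as far as it will go; then let go, and it must stay shut. Push only on the outer face: do not pinch the flap or touch its cork-lined inner face. Leave the bobbins and the other things on the table where they are.

Things in the scene. Friction and masses are not known exactly. Their poses are not given: they have to be found in the camera images.
- case: Grey open-topped bobbin case fixed to the table, 150 mm (its x) by 130 mm (its y), walls 25 mm high, with bobbin cells inside. Origin: centre of the underside; x points from the hinge side (nearest the robot) to the lip side, z up. Low hinge cheeks at y = +-62.5 mm, x = -66 to -32 mm, reach z = 35 mm.
- flap (a joint): Angle of the flap on its hinge, rad: 0 = lying flat on the case, 1.57 = standing upright, above that it leans back away from the lip; stop at 1.9. Flap: white rigid plate 100 mm from hinge line to free edge, 114 mm wide, 4 mm thick (2 mm either side of the hinge line's plane). It starts standing (about 1.2 to 1.75). A spring raises it: it comes to rest standing and springs up again when released unless the lip holds it; holding it flat takes about 0.6 N at the free edge.
- runner (a joint): How far the whole flap with its hinge rod has slid towards the lip (case +x) in the hinge slots, m: 0 = drawn back (start), 0.018 = fully home. It stays where it is left; sliding takes about 4 N (more with downward pressure rubbing). When the flap lies flat with the runner at 0, its free edge is 4 mm short of the lip; fully home it is 14 mm beneath it. If the flap is slid on before it is flat it will land on top of the lip, not under it.
- hinge_line (a point): Middle of the hinge rod, about which the flap turns (axis along case y). In the case frame: x = -58 mm + runner, y = 0, z = 28 mm.
- flap_edge (a point): Middle of the flap's free edge, mid-thickness, 100 mm from the hinge line.
- flap_ridge (a point): Foot, at its middle, of the upright face of the blue ridge on the flap's outer face (the face towards the robot while standing, on top when folded). The face looks to the hinge, lies 62 mm from the hinge line, is 6 mm high and 70 mm wide; beyond it the ridge ramps off towards the free edge. The outer face between hinge and ridge is bare and flat, at z = 30 mm in the case frame when folded.
- flap_inner: Cork lining of the flap's inner face (towards the lip while standing, underneath when folded); not to be touched. Its origin lies on the hinge line.
- lip_edge (a point): Middle of the lower edge of the orange retaining lip, fixed to the case at its +x end: case frame x = 46 mm, y = 0, z = 34 mm. The lip overhangs from here to x = 70 mm, is 100 mm wide and 4 mm thick (top at z = 38 mm); the gap for the 4 mm flap beneath it is 8 mm.
- hoop: Loose ivory plastic hoop lying flat, 124 mm across, 10 mm high; origin at the centre of its underside. Leave alone.
- thimble: Loose stainless steel thimble, 20 mm across, 24 mm high, mouth down; origin at the underside. Leave alone.
- spoon_rest: Loose round blue ceramic spoon rest (shallow dish), 90 mm across, 18 mm high; origin at the underside. Leave alone.
- vial: Loose clear bead vial with black screw cap, standing, 31 mm across, 58 mm high; origin at the underside. Leave alone.
- spool_tower: Loose aluminium tower of three thread spools, base 84 mm across, 158 mm high; origin at the underside. Leave alone.
- bobbin0: Loose bobbin with green thread, 21 mm across, 11 mm high, lying in a cell of the case, its top 9 mm or more below the flap when shut; origin at its underside. Leave in its cell.
- bobbin1: Loose bobbin with yellow thread, 21 mm across, 11 mm high, lying in a cell of the case, its top 9 mm or more below the flap when shut; origin at its underside. Leave in its cell.
- bobbin2: Loose bobbin with blue thread, 21 mm across, 11 mm high, lying in a cell of the case, its top 9 mm or more below the flap when shut; origin at its underside. Leave in its cell.
Mind the look-alikes: they are no part of the job. Of the things that look like the case, the smaller one is meant.

How it is judged:
By the outcome, as a careful person would: the job done as asked, in the order asked, and still so for the second after the job is handed in, with the robot touching nothing.
It also fails if it takes over 45 s, if anything falls off the work surface, if the arm or the gripper's body presses on something with over 40 N, if the wrist force passes 120 N, or if a joint passes its speed limit or range.

ROBOT

A 6-joint arm with a two-finger parallel gripper is mounted at the origin on the work surface. World frame = base frame: x ahead of the robot, y to its left, z up, the work surface at z = 0. Lengths are in m, angles in rad, forces in N, time in s.
With the tool pointing down it reaches from about 0.25 to 0.775 m from the base axis. Payload 4 kg.
Tool frame: the origin (TCP) lies at the very end of the fingers, on their centre line; the grasp point (between the pads) lies hold_point_z behind it (hold_point_z is the distance from the TCP to the grasp point, in m); z points along the fingers, y is the direction in which the jaws open and shut (so a half turn about z gives the same grasp; the last joint's range is limited). The gripper opens to 94 mm and grips with 3 to 60 N. Pads are 16 mm wide; open, the fingers measure 119 mm over their backs; the gripper's body (75 mm by 177 mm) begins 78 mm behind the grasp point.
Start: joints at [-1.252, 0.087, 1.371, -0, 1.684, -0.103], TCP at [0.225, -0.502, 0.206] pointing down, gripper open.
Joint ranges: [-3.1, 3.1], [-0.76, 2.03], [0.27, 2.55], [-1.08, 4.22], [0.17, 2.65], [-2.57, 2.57]. Speed limits (rad/s): [2.79, 2.79, 3.14, 3.14, 3.14, 3.14].

INTERFACE

Orientations are given as [roll, pitch, yaw] about the fixed x, y, z axes, in that order (R = Rz(yaw) Ry(pitch) Rx(roll)).
In Python, from bench import * gives the robot as it stands.
- The arm moves only by the tool step_arm, never from a script. Its argument "increments" is text: rows parted by semicolons, each of 6 numbers parted by spaces: the shift along the tool's x, y, z in cm, then the turn, a rotation vector about the tool's x, y, z in rad. A call has 1 to 5 rows; each row shifts and turns the commanded pose from where the row before left it, along the tool's axes as they then stand; what a row does not reach is not made up. A row lasts 1/10 s, in which the tool goes at most 50 mm and 8.59 degrees, less where a joint would pass 70% of its speed; a pose out of reach is approached as far as the arm can. A call is refused whole if a number of a shift passes 5 or a number of a turn 0.15, either way. A call with a gripper value outside its range is refused whole. "claw" is the gripper's target within -1 to 1 (shut at 1, half-way at 0, fully open at -1), set as the call begins (left out, the last holds). The fingers move at their own pace and stop on an object; the grip force is fixed at half the most. Time passes only in rows, so rows that do not move let the fingers close. It gives the time, the measured TCP pose, the force and the opening at its end, in the units of the state.
- get_obs(): the state, without advancing time (a new reading comes with each control period).
- snapshot(name): name is "side" or "top" or "wrist"; returns the picture (384x512x3 uint8, red, green, blue); there is no depth.
- calibration(name): a dict with "camera_matrix" (3x3 intrinsics, pixels), "eye" and "orientation" of the camera in the world; the wrist camera has in their place "tool_from_camera" (4x4, takes a point from camera to tool coordinates, whose origin is the TCP and whose axes are the flange's). Camera axes: x right, y up, looking along -z (the intrinsics and any distortion apply to the point x, -y, -z); pixel columns grow to the right and rows downward; lengths in m; the calibration is good to about 2 mm. The wrist camera is an equidistant fisheye: a pixel r from the principal point sees the ray r / f radians off the axis. A picture is of the moment at which its call begins: read the wrist's pose just before it. calibration takes no time and is no camera call.
- close_job(): hands the job in, once; it reports no verdict.
The state is a dict: "time": time; "joint_positions": joint angles; "qvel": joint speeds; "joint_torque": joint torques, N m; "tool_pos": TCP position; "ee_rot": TCP orientation; "wrist_force": force on the tool from outside, world axes, zero at the start; "wrist_torque": the same for the moment, N m; "width": finger opening in m.
Only numpy, scipy, OpenCV 4.12 (cv2) and the standard library are available. Lean on these libraries where they do the work, as an engineer would, in place of code of your own. Each camera call takes 0.05 s, during which the arm holds its last target. There are 200 camera calls.

## Working session

There is one attempt and no reset: what is moved stays moved. The work goes in short steps, Python scripts to look and compute and a tool call to move; the robot and the scene stay as the last step left them, time stands still between calls to the robot, and variables do not carry over. Pictures are saved under pics/ and viewed, about 8 in all and at most 12, crops included, and the job is handed in when it is done.

Besides the shell and the picture viewer there is one more tool, called after "Call:" in YAML: its name, and indented under it one key for each argument. step_arm: Moves the arm, as the interface text tells. Its arguments: {"type":"object","properties":{"increments":{"type":"string"},"claw":{"type":"number"}},"required":["increments"]}

```bash
mkdir -p pics
python3 - <<'E'
from bench import *
import cv2,numpy as np
o=get_obs();print({k:np.round(v,3).tolist() for k,v in o.items()})
for n in("top","side"):
    cv2.imwrite(f"pics/{n}0.png",cv2.resize(snapshot(n)[:,:,::-1],None,fx=1.56,fy=1.56,interpolation=cv2.INTER_CUBIC))
for n in("top","side","wrist"):print(n,calibration(n))
E
```

```text
{'time': 0.0, 'joint_positions': [-1.252, 0.088, 1.372, -0.0, 1.684, -0.103], 'qvel': [-0.001, 0.001, -0.001, -0.0, -0.0, -0.001], 'joint_torque': [0.0, -34.019, -30.242, 0.072, 0.033, -0.0], 'tool_pos': [0.225, -0.501, 0.204], 'ee_rot': [-3.139, -0.0, 0.422], 'wrist_force': [0.227, 0.72, 0.08], 'wrist_torque': [-0.027, 0.022, 0.005], 'width': 0.094}
top {'camera_matrix': array([[363.27888739,   0.        , 258.46583362],
       [  0.        , 363.27888739, 187.80743176],
       [  0.        ,   0.        ,   1.        ]]), 'eye': array([0.46405522, 0.05315557, 0.80268819]), 'orientation': array([ 1.38345788e-01,  3.84511928e-05, -1.55014123e+00])}
side {'camera_matrix': array([[395.49323873,   0.        , 252.85944165],
       [  0.        , 395.49323873, 195.47296401],
       [  0.        ,   0.        ,   1.        ]]), 'eye': array([ 0.43535366, -0.68133039,  0.4771125 ]), 'orientation': array([ 1.04373156, -0.02307935, -0.14048651])}
wrist {'camera_matrix': array([[297.31863964,   0.        , 252.85638124],
       [  0.        , 297.31863964, 191.09489513],
       [  0.        ,   0.        ,   1.        ]]), 'tool_from_camera': array([[-7.75635998e-04,  9.70001087e-01,  2.43099340e-01,
         7.08469271e-02],
       [ 9.99999573e-01,  6.30394898e-04,  6.75246303e-04,
        -7.04329795e-04],
       [ 5.01741064e-04,  2.43099760e-01, -9.70001162e-01,
        -1.78965988e-01],
       [ 0.00000000e+00,  0.00000000e+00,  0.00000000e+00,
         1.00000000e+00]])}
```

View pics/top0.png

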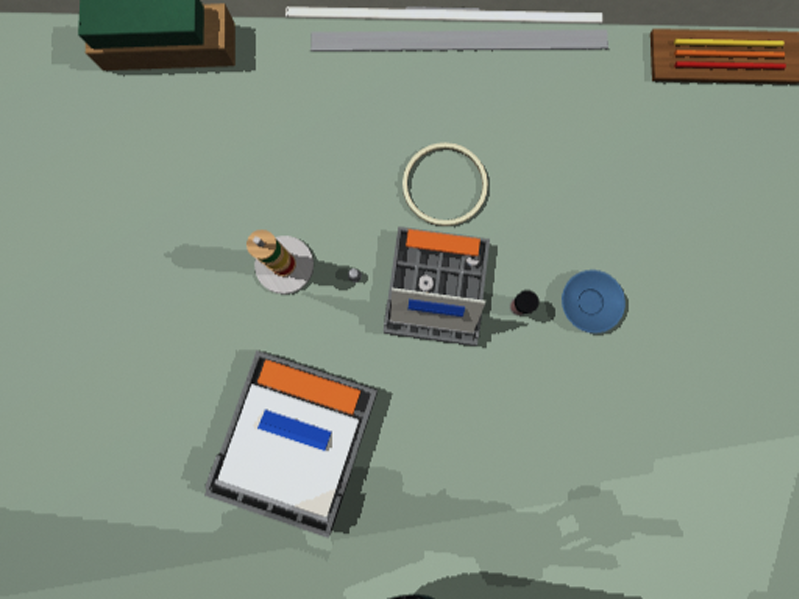

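View pics/side0.png

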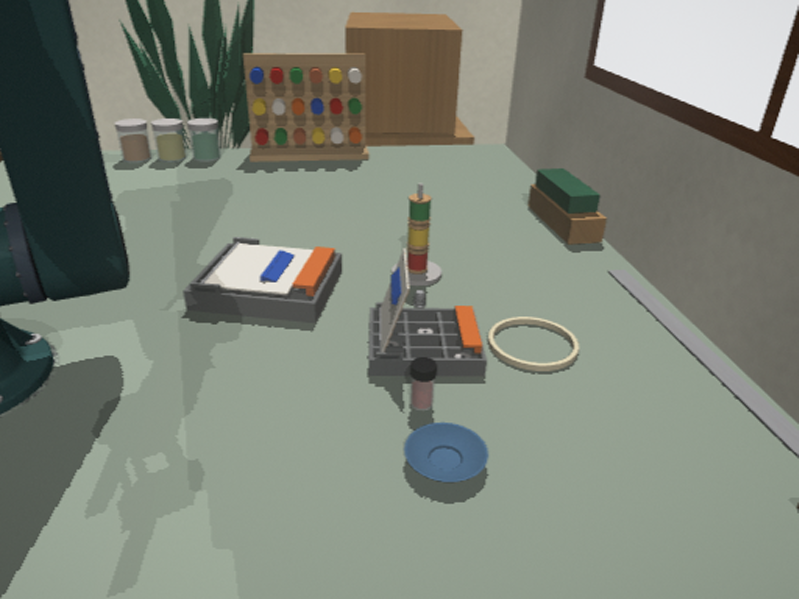

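The top view shows the small (target) case at about (437,285), with its orange lip at (443,243) facing away from the robot and the flap standing at (437,310). The larger look-alike is at (295,440), already shut. In the side view the flap leans slightly at (395,300). I'll make enlarged crops for corners.

```bash
cat > h.py <<'E'
import numpy as np,cv2
from scipy.spatial.transform import Rotation as R
from bench import *
def ray(n,uv):
    c=calibration(n);K=c["camera_matrix"]
    d=np.array([(uv[0]-K[0,2])/K[0,0],-(uv[1]-K[1,2])/K[1,1],-1])
    return np.array(c["eye"]),R.from_euler("xyz",c["orientation"]).as_matrix()@d
def atz(n,uv,z):
    e,d=ray(n,uv);return e+d*(z-e[2])/d[2]
def tri(a,b):
    (e,d),(f,g)=ray("top",a),ray("side",b)
    s=np.linalg.lstsq(np.c_[d,-g],f-e,rcond=None)[0]
    p,q=e+s[0]*d,f+s[1]*g;return (p+q)/2,np.linalg.norm(p-q)
def proj(n,P):
    c=calibration(n);K=c["camera_matrix"]
    q=(np.atleast_2d(P)-c["eye"])@R.from_euler("xyz",c["orientation"]).as_matrix()
    return np.c_[K[0,2]-K[0,0]*q[:,0]/q[:,2],K[1,2]+K[1,1]*q[:,1]/q[:,2]]
E
python3 - <<'E'
from h import *
a=cv2.resize(snapshot("top")[140:226,238:322,::-1],None,fx=4.7,fy=4.7,interpolation=cv2.INTER_CUBIC)
b=cv2.resize(snapshot("side")[155:250,230:315,::-1],None,fx=4.7,fy=4.7,interpolation=cv2.INTER_CUBIC)
h=max(len(a),len(b));c=np.zeros((h,a.shape[1]+b.shape[1],3),np.uint8)
c[:len(a),:a.shape[1]]=a;c[:len(b),a.shape[1]:]=b;print(a.shape,b.shape);cv2.imwrite("pics/crop.png",c)
E
```

```text
(404, 395, 3) (446, 400, 3)
```

View pics/crop.png

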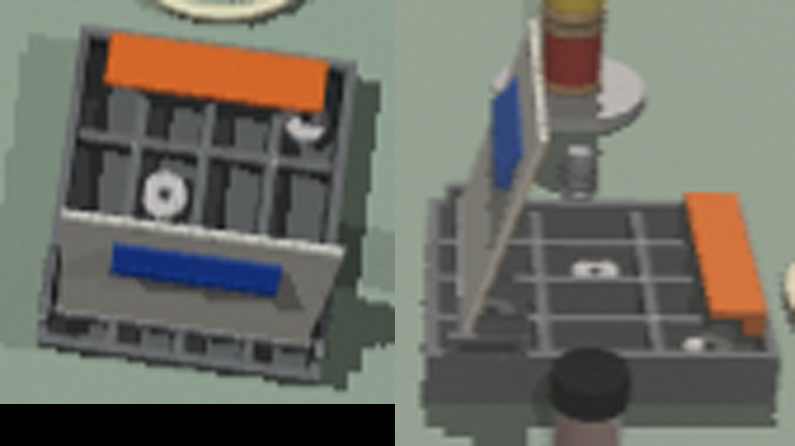

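Run:
```python
from h import *
from scipy.optimize import least_squares
T=lambda x,y:(238+(x-2)/4.7,140+(y-2)/4.7)
S=lambda x,y:(230+(x-397)/4.7,155+(y-2)/4.7)
pairs={"lip-+":(T(104,82),S(685,194),(.046,.05,.038)),"lip--":(T(323,111),S(710,315),(.046,-.05,.038)),
"lip++":(T(112,33),S(738,195),(.070,.05,.038)),"lip+-":(T(328,63),S(767,318),(.070,-.05,.038)),
"e+":(T(62,212),S(533,22),None),"e-":(T(343,250),S(547,135),None)}
for k,(a,b,m) in pairs.items():
    p,e=tri(a,b);print(k,p.round(4),round(e,4))
ot=[("top",T(84,27),(.075,.065,.025)),("top",T(357,65),(.075,-.065,.025)),("top",T(320,381),(-.075,-.065,.025)),("top",T(38,345),(-.075,.065,.025))]
def world(v,P):
    P=np.atleast_2d(P);c,s=np.cos(v[2]),np.sin(v[2])
    return np.c_[v[0]+c*P[:,0]-s*P[:,1],v[1]+s*P[:,0]+c*P[:,1],P[:,2]+v[4]]
def res(v):
    r=[];th=v[3]
    for k,(a,b,m) in pairs.items():
        if m is None: m=(-.058+.1*np.cos(th),.057*(1 if k=="e+" else -1),.028+.1*np.sin(th))
        w=world(v,m);r+=[proj("top",w)[0]-a,proj("side",w)[0]-b]
    for n,a,m in ot:r.append(proj(n,world(v,m))[0]-a)
    return np.ravel(r)
s=least_squares(res,[.46,.03,-.1,1.3,0],loss="soft_l1")
print(s.x.round(4));print(res(s.x).reshape(-1,2).round(1).tolist())
np.save("pose.npy",s.x)
```

```text
lip-+ [0.6364 0.0542 0.0382] 0.0018
lip-- [ 0.6248 -0.046   0.0377] 0.0024
lip++ [0.6604 0.0509 0.038 ] 0.0001
lip+- [ 0.6484 -0.0485  0.036 ] 0.0009
e+ [0.5636 0.0699 0.1229] 0.0015
e- [ 0.5509 -0.0428  0.1265] 0.0001
[ 0.5848  0.0094 -0.1172  1.2638  0.    ]
[[0.2, 0.5], [0.4, 0.1], [-0.2, 0.6], [0.5, -0.4], [0.0, 0.1], [-0.1, -0.0], [0.0, -0.0], [0.3, -0.9], [0.3, 0.2], [0.5, -0.1], [0.4, 0.4], [-0.2, 1.8], [-0.5, -0.2], [0.1, -0.4], [-0.2, 0.5], [-0.5, -0.3]]
```

The fit is consistent: residuals are under 2 px, lip height 38 mm and lip width 100 mm. That puts the case at (0.585, 0.009) with yaw −0.117 and the flap at about 1.26 rad. I'll push with closed fingers, tool x along case x. The turn comes first, then the approach.

Call:
step_arm:
  increments: "0 0 0 0 0 0.135; 0 0 0 0 0 0.135; 0 0 0 0 0 0.135; 0 0 0 0 0 0.135; 0 0 0 0 0 0"
  claw: 1

```text
time: 0.7
tool_pos: [0.2251, -0.5017, 0.2052]
ee_rot: [-3.141, 0.0, -0.118]
wrist_force: [0.6, -0.3, -0.3]
width: 0.0573
```

Call:
step_arm:
  increments: "1.77 -4.5 0 0 0 0; 1.77 -4.5 0 0 0 0; 1.77 -4.5 0 0 0 0; 1.77 -4.5 0 0 0 0; 1.77 -4.5 0 0 0 0"

```text
time: 1.2
tool_pos: [0.3401, -0.2871, 0.2055]
ee_rot: [3.141, -0.0, -0.116]
wrist_force: [0.2, 0.2, -0.0]
width: 0.0176
```

Call:
step_arm:
  increments: "1.77 -4.5 0 0 0 0; 1.77 -4.5 0 0 0 0; 1.77 -4.5 0 0 0 0; 1.77 -4.5 0 0 0 0; 0 0 0 0 0 0"

```text
time: 1.7
tool_pos: [0.4328, -0.1134, 0.2054]
ee_rot: [-3.139, -0.001, -0.106]
wrist_force: [0.2, -0.5, -0.1]
width: -0.0001
```

Call:
step_arm:
  increments: "1.7 -4.6 0 0 0 0; 1.7 -4.6 0 0 0 0; 1.7 -4.6 0 0 0 0; 0 0 0 0 0 0.01; 0 0 0 0 0 0"

```text
time: 2.2
tool_pos: [0.4979, 0.0124, 0.205]
ee_rot: [3.14, 0.001, -0.125]
wrist_force: [-0.0, -0.2, -0.4]
width: 0.0006
```

```bash
cat >> h.py <<'E'
def case(p):
    v=np.load("pose.npy");d=np.array(p)-[v[0],v[1],0];c,s=np.cos(v[2]),np.sin(v[2])
    return np.array([c*d[0]+s*d[1],-s*d[0]+c*d[1],d[2]])*1000
def st():
    o=get_obs();print("t",round(float(o["time"]),2),"tcp in case mm",case(o["tool_pos"]).round(1),"yaw",o["ee_rot"].round(3),"F",o["wrist_force"].round(1))
E
python3 -c "
from h import *
st()"
```

```text
t 2.2 tcp in case mm [-86.6  -7.1 205. ] yaw [ 3.14e+00  1.00e-03 -1.25e-01] F [-0.  -0.2 -0.4]
```

Call:
step_arm:
  increments: "0 -0.6 4.5 0 0 -0.008; 0 0 4.5 0 0 0; 0 0 4 0 0 0; 0 0 0 0 0 0; 0 0 0 0 0 0"

```text
time: 2.7
tool_pos: [0.4984, 0.0169, 0.0759]
ee_rot: [3.141, 0.001, -0.122]
wrist_force: [0.5, 0.5, 1.0]
width: 0.0003
```

Run:
```python
from h import *
st()
a=snapshot("side")[130:260,190:330,::-1];b=snapshot("top")[110:240,220:340,::-1]
cv2.imwrite("pics/pre.png",cv2.resize(np.hstack([a,b]),None,fx=3,fy=3,interpolation=cv2.INTER_CUBIC))
st()
```

```text
t 2.7 tcp in case mm [-86.6  -2.6  75.9] yaw [ 3.141e+00  1.000e-03 -1.220e-01] F [0.5 0.5 1. ]
t 2.8 tcp in case mm [-84.3  -1.9  78.6] yaw [ 3.141 -0.005 -0.121] F [-0.6  0.4 -0.1]
```

View pics/pre.png

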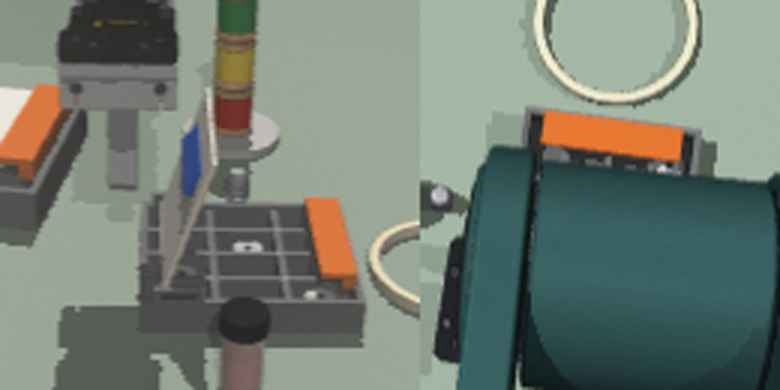

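The fingers are closed and sit on the robot (outer) side of the flap, about 25 mm behind it. Next I'll move up to the flap and then follow its arc, with contact about 38 mm from the hinge.

Call:
step_arm:
  increments: "1 -0.1 0.6 0 0 0; 1 -0.1 0.6 0 0 0; 0.6 0 0 0 0 0; 0.6 0 0 0 0 0; 0 0 0 0 0 0"

```text
time: 3.3
tool_pos: [0.5316, 0.0166, 0.0633]
ee_rot: [3.141, 0.0, -0.12]
wrist_force: [0.0, -0.3, -0.0]
width: 0.0002
```

```bash
python3 -c "
from h import *
st();snapshot('side');st();snapshot('side');st()"
```

```text
t 3.3 tcp in case mm [-53.6   1.   63.3] yaw [ 3.141  0.    -0.12 ] F [ 0.  -0.3 -0. ]
t 3.35 tcp in case mm [-53.9   1.   63.4] yaw [ 3.141 -0.    -0.12 ] F [0.3 0.2 0.1]
t 3.4 tcp in case mm [-54.2   1.   63.5] yaw [ 3.141 -0.    -0.12 ] F [-0.6  0.4  0.1]
```

Call:
step_arm:
  increments: "0.35 0 0.15 0 0 0; 0.35 0 0.15 0 0 0; 0.3 0 0.22 0 0 0; 0.3 0 0.22 0 0 0; 0 0 0 0 0 0"

```text
time: 3.9
tool_pos: [0.5439, 0.0151, 0.0556]
ee_rot: [3.142, 0.0, -0.12]
wrist_force: [-0.2, 0.1, 0.4]
width: 0.0005
```

Run:
```python
from h import *
st()
cv2.imwrite("pics/p1.png",cv2.resize(snapshot("side")[140:260,190:330,::-1],None,fx=4,fy=4,interpolation=cv2.INTER_CUBIC))
st()
```

```text
t 3.9 tcp in case mm [-41.2   0.9  55.6] yaw [ 3.142  0.    -0.12 ] F [-0.2  0.1  0.4]
t 3.95 tcp in case mm [-41.3   0.9  55.8] yaw [ 3.141  0.    -0.12 ] F [0.2 0.5 0.4]
```

View pics/p1.png

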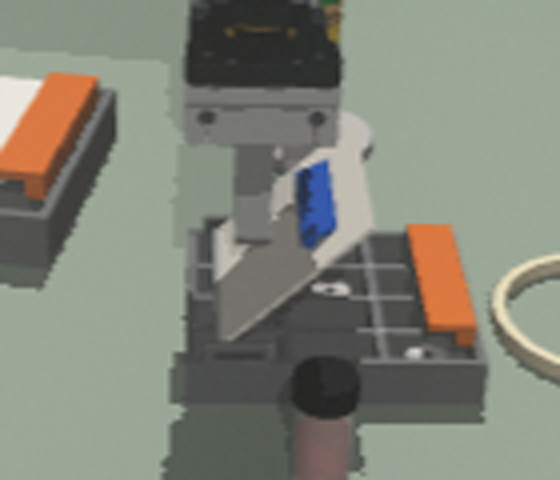

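The flap has folded to about 0.8 rad. The fingertip at (250,235) is on the bare outer face below the ridge, so I'll continue down the arc.

Call:
step_arm:
  increments: "0.26 0 0.28 0 0 0; 0.26 0 0.28 0 0 0; 0.2 0 0.32 0 0 0; 0.2 0 0.32 0 0 0; 0.13 0 0.35 0 0 0"

```text
time: 4.45
tool_pos: [0.5543, 0.0138, 0.0403]
ee_rot: [3.142, 0.0, -0.12]
wrist_force: [-2.0, 0.6, 1.8]
width: 0.0007
```

Call:
step_arm:
  increments: "0.13 0 0.35 0 0 0; 0.06 0 0.3 0 0 0; 0.06 0 0.3 0 0 0; 0 0 0.1 0 0 0; 0 0 0 0 0 0"

```text
time: 4.95
tool_pos: [0.5569, 0.0135, 0.0303]
ee_rot: [3.141, -0.001, -0.12]
wrist_force: [-0.1, 1.1, 2.5]
width: 0.0007
```

```bash
python3 -c "
from h import *
st();snapshot('side');st();snapshot('side');st()"
```

```text
t 4.95 tcp in case mm [-28.2   0.8  30.3] yaw [ 3.141e+00 -1.000e-03 -1.200e-01] F [-0.1  1.1  2.5]
t 5.0 tcp in case mm [-28.2   0.8  30.3] yaw [ 3.141e+00 -1.000e-03 -1.200e-01] F [-1.5  0.5  2.4]
t 5.05 tcp in case mm [-28.2   0.8  30.3] yaw [ 3.141e+00 -1.000e-03 -1.200e-01] F [-0.7  0.3  2.6]
```

Call:
step_arm:
  increments: "0 0 0.05 0 0 0; 0 0 0.05 0 0 0; 0 0 0 0 0 0"

```text
time: 5.35
tool_pos: [0.5569, 0.0135, 0.0301]
ee_rot: [3.141, -0.001, -0.12]
wrist_force: [-2.1, -0.2, 6.0]
width: 0.0005
```

Run:
```python
from h import *
st()
cv2.imwrite("pics/p2.png",cv2.resize(snapshot("side")[140:260,190:330,::-1],None,fx=4,fy=4,interpolation=cv2.INTER_CUBIC))
st()
```

```text
t 5.35 tcp in case mm [-28.2   0.8  30.1] yaw [ 3.141e+00 -1.000e-03 -1.200e-01] F [-2.1 -0.2  6. ]
t 5.4 tcp in case mm [-28.2   0.8  30. ] yaw [ 3.141e+00 -1.000e-03 -1.200e-01] F [-2.  -0.2  5.9]
```

View pics/p2.png

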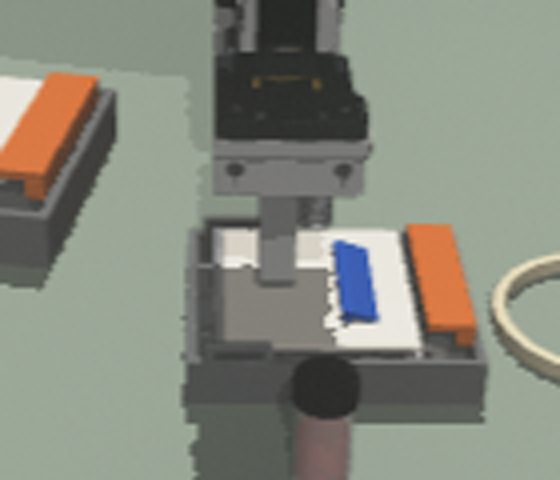

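The flap is flat: z has stopped at 30 mm while the force rises to 6 N. It is just short of the lip. I'll slide forward to the ridge while keeping it pressed.

Call:
step_arm:
  increments: "0.4 0 0 0 0 0; 0.4 0 0 0 0 0; 0.4 0 0 0 0 0; 0.4 0 0 0 0 0; 0.4 0 0 0 0 0"

```text
time: 5.9
tool_pos: [0.5759, 0.0113, 0.03]
ee_rot: [3.141, 0.001, -0.12]
wrist_force: [-5.8, 0.4, 7.4]
width: 0.0
```

Call:
step_arm:
  increments: "0.2 0 0 0 0 0; 0.2 0 0 0 0 0; 0.2 0 0 0 0 0; 0 0 0 0 0 0"

```text
time: 6.3
tool_pos: [0.5813, 0.0106, 0.0299]
ee_rot: [3.141, 0.003, -0.12]
wrist_force: [-5.0, 1.1, 7.7]
width: 0.0006
```

```bash
python3 -c "
from h import *
st();snapshot('side');st()"
```

```text
t 6.3 tcp in case mm [-3.6  0.7 29.9] yaw [ 3.141e+00  3.000e-03 -1.200e-01] F [-5.   1.1  7.7]
t 6.35 tcp in case mm [-3.6  0.8 29.8] yaw [ 3.141e+00  3.000e-03 -1.200e-01] F [-6.5 -0.6  8.1]
```

Call:
step_arm:
  increments: "0.3 0 0 0 0 0; 0.3 0 0 0 0 0; 0.3 0 0 0 0 0; 0.3 0 0 0 0 0; 0 0 0 0 0 0"

```text
time: 6.85
tool_pos: [0.5936, 0.0091, 0.0297]
ee_rot: [3.141, 0.002, -0.12]
wrist_force: [-4.7, 0.1, 5.9]
width: -0.0001
```

Run:
```python
from h import *
st()
cv2.imwrite("pics/p3.png",cv2.resize(snapshot("side")[140:260,190:330,::-1],None,fx=4,fy=4,interpolation=cv2.INTER_CUBIC))
```

```text
t 6.85 tcp in case mm [ 8.8  0.7 29.7] yaw [ 3.141e+00  2.000e-03 -1.200e-01] F [-4.7  0.1  5.9]
```

View pics/p3.png

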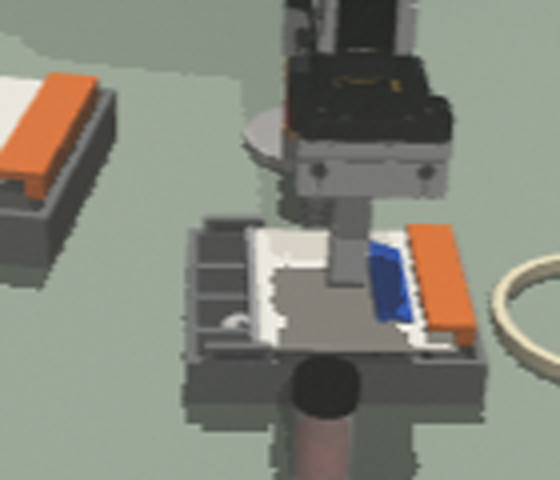

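The flap's free edge is passing under the lip, and the finger at (350,270) is against the ridge. I'll keep pushing to the stop.

Call:
step_arm:
  increments: "0.3 0 0 0 0 0; 0.3 0 0 0 0 0; 0.2 0 0 0 0 0; 0 0 0 0 0 0"

```text
time: 7.3
tool_pos: [0.5976, 0.0086, 0.029]
ee_rot: [3.141, 0.011, -0.12]
wrist_force: [-12.1, 2.1, 10.3]
width: 0.0005
```

Call:
step_arm:
  increments: "0.2 0 0 0 0 0; 0.2 0 0 0 0 0; 0 0 0 0 0 0"

```text
time: 7.6
tool_pos: [0.5978, 0.0086, 0.0284]
ee_rot: [3.141, 0.02, -0.12]
wrist_force: [-21.1, 2.3, 15.0]
width: 0.0003
```

```bash
python3 -c "
from h import *
st()"
```

```text
t 7.6 tcp in case mm [13.1  0.7 28.4] yaw [ 3.141  0.02  -0.12 ] F [-21.1   2.3  15. ]
```

The push has hit a hard stop: 21 N with no further travel, and the ridge face is at about +21 to 22 mm, where the fully-home position is 22. I'll unload it and lift away.

Call:
step_arm:
  increments: "-0.4 0 -0.1 0 0 0; -0.3 0 -0.3 0 0 0; -0.2 0 -1 0 0 0; -0.2 0 -3 0 0 0; 0 0 -4 0 0 0"

```text
time: 8.1
tool_pos: [0.5943, 0.0089, 0.1119]
ee_rot: [3.141, 0.003, -0.12]
wrist_force: [0.1, -0.1, -0.4]
width: 0.0003
```

Call:
step_arm:
  increments: "-3 0 -4 0 0 0; -4 0 -2 0 0 0; -4 0 0 0 0 0; -4 0 0 0 0 0; -3 0 0 0 0 0"

```text
time: 8.6
tool_pos: [0.4157, 0.0306, 0.1742]
ee_rot: [-3.142, -0.004, -0.12]
wrist_force: [0.1, -0.1, 0.1]
width: 0.0004
```

Call:
step_arm:
  increments: "0 4 0 0 0 0; 0 4 0 0 0 0; 0 4 0 0 0 0; 0 4 0 0 0 0; 0 4 0 0 0 0"

```text
time: 9.1
tool_pos: [0.3931, -0.1701, 0.1742]
ee_rot: [3.14, -0.004, -0.12]
wrist_force: [0.5, -0.3, 2.3]
width: 0.0006
```

Run:
```python
from h import *
st()
a=snapshot("side")[140:260,200:330,::-1];b=snapshot("top")[125:245,230:330,::-1]
cv2.imwrite("pics/end.png",cv2.resize(np.hstack([a,b]),None,fx=3.4,fy=3.4,interpolation=cv2.INTER_CUBIC))
v=np.load("pose.npy");c,s=np.cos(v[2]),np.sin(v[2])
for r in(.012,.018):
  P=[(x,y,z) for x,y,z in((.004+r,.035,.036),(.004+r,-.035,.036),(-.058+r,.057,.03),(-.058+r,-.057,.03))]
  W=[[v[0]+c*x-s*y,v[1]+s*x+c*y,z] for x,y,z in P]
  print(r,"top",((proj("top",W)-[230-130,125])*3.4).round(0).tolist(),"side",((proj("side",W)-[200,140])*3.4).round(0).tolist())
st()
```

```text
t 9.1 tcp in case mm [-169.4 -200.7  174.2] yaw [ 3.14  -0.004 -0.12 ] F [ 0.5 -0.3  2.3]
0.012 top [[561.0, 161.0], [671.0, 176.0], [513.0, 254.0], [693.0, 279.0]] side [[267.0, 204.0], [277.0, 265.0], [170.0, 194.0], [173.0, 293.0]]
0.018 top [[562.0, 151.0], [672.0, 166.0], [514.0, 244.0], [694.0, 269.0]] side [[277.0, 204.0], [287.0, 265.0], [179.0, 194.0], [184.0, 294.0]]
t 9.2 tcp in case mm [-169.5 -203.1  173.8] yaw [ 3.139e+00 -2.000e-03 -1.270e-01] F [ 0.1  1.2 -0.4]
```

View pics/end.png

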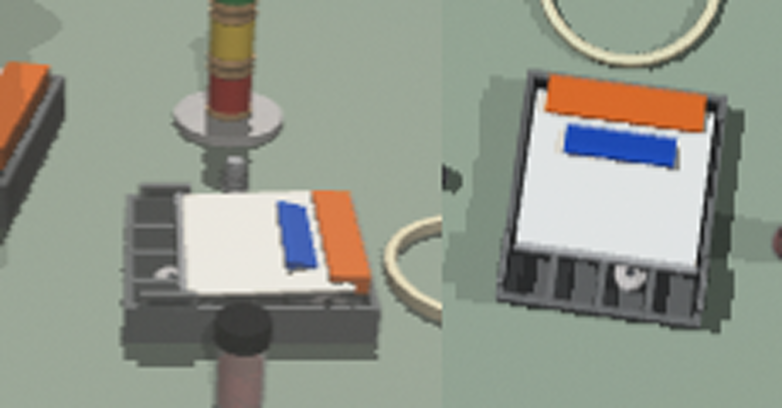

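The end views show the flap lying flat with its free edge under the lip. The hinge edge in the top view runs (513,245)–(695,270), against a prediction of (514,244)–(694,269) for runner = 18 mm. The neighbouring things are where they were.

```bash
python3 -c "
from bench import *
print(close_job())"
```

```text
the job is handed in; nothing more can be done
None
```

The bobbin case is shut, and I handed the job in at about 9.2 s. With the fingers closed, I pushed the flap over from its outer face until it lay flat. I then kept it pressed at about 6–15 N and pushed on the blue ridge until it stopped.

**Last checks:**
- **Stop reached:** the push rose to 21 N with no further travel. The fingertip reading put the ridge about 1 mm short of its fully-home position, which is within the measuring error.
- **Held after release:** the final side and top views show the flap flat with its free edge under the orange lip. The edges in the top view match a runner position of 18 mm to about 1–2 mm at the ridge, and closer at the hinge edge.
- **Other things:** the neighbouring things and the bobbin I could see looked undisturbed. The bobbins under the flap can't be seen, and the spoon rest was outside the final pictures. The robot was clear of everything.

No check failed.

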